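Loosen a left-hand gauge screw to its mark and bring the feeler to the pot

ROBOT

A 6-joint arm with a two-finger parallel gripper is mounted at the origin on the work surface. World frame = base frame: x ahead of the robot, y to its left, z up, the work surface at z = 0. Lengths are in mm, angles in rad, forces in N, time in s.
With the tool pointing down it reaches from about 275 to 1000 mm from the base axis. Payload 8.4 kg.
Tool frame: the origin (TCP) lies at the very end of the fingers, on their centre line; the grasp point (between the pads) lies 19 mm behind it; z points along the fingers, y is the direction in which the jaws open and shut (so a half turn about z gives the same grasp; the last joint's range is limited). The gripper opens to 85 mm and grips with 20 to 120 N. Pads are 22 mm wide; open, the fingers measure 114 mm over their backs; the gripper's body (76 mm by 85 mm) begins 54 mm behind the grasp point. The pads swing forward as they close: fully open they stand 13 mm farther back than shut.
Start: joints at [1.266, 0.353, 1.633, -0, 1.155, -0.002], TCP at [186.37, 596.569, 231.281] pointing down, gripper open.
Joint ranges: [-2.63, 2.63], [-0.92, 2.1], [0.06, 2.66], [-1.3, 4.44], [0, 2.69], [-3.02, 3.02]. Speed limits (rad/s): [2.22, 2.22, 2.79, 3.14, 3.14, 3.14].

INTERFACE

Orientations are given as [roll, pitch, yaw] about the fixed x, y, z axes, in that order (R = Rz(yaw) Ry(pitch) Rx(roll)).
In Python, from rig import r gives the robot as it stands.
- The arm moves only by the tool move_arm, never from a script. Its argument "increments" is a list of rows, each an object of numbers: "tx", "ty", "tz": the shift along the tool's x, y, z in cm; "rx", "ry", "rz": the turn, a rotation vector about the tool's x, y, z in degrees; "gripper": the gripper's target within -1 to 1 (fully open at 1, half-way at 0, shut at -1). A call has 1 to 12 rows; each row shifts and turns the commanded pose from where the row before left it, along the tool's axes as they then stand; what a row does not reach is not made up. A row lasts 1/10 s, in which the tool goes at most 50 mm and 8.59 degrees, less where a joint would pass 70% of its speed; a pose out of reach is approached as far as the arm can. A call is refused whole if a number of a shift passes 5 or a number of a turn 8.59, either way. A call with a gripper value outside its range is refused whole. The fingers move at their own pace and stop on an object; "squeeze" is the grip in N (left out, the last holds). Time passes only in rows, so rows that do not move let the fingers close. It gives the time, the measured TCP pose, the force and the opening at its end, in the units of the state.
- r.sense(): the state, without advancing time (a new reading comes with each control period).
- r.grab_frame(name): name is "side" or "top" or "wrist"; returns (picture, depth): 420x560x3 uint8, red, green, blue; 420x560 float32, mm along the optical axis (not along the pixel's ray), 0 where there is no reading.
- r.camera_model(name): a dict with "fx", "fy", "cx", "cy" (pixels), "R" (3x3) and "t" (3): a world point X has camera coordinates R X + t; the wrist camera has in their place "hand_eye" (4x4, takes a point from camera to tool coordinates, whose origin is the TCP and whose axes are the flange's). Camera axes: x right, y down, z forward; pixel columns grow to the right and rows downward; lengths in mm; the calibration is good to about 2 mm. A picture is of the moment at which its call begins: read the wrist's pose just before it. camera_model takes no time and is no camera call.
- r.sign_off(): hands the job in, once; it reports no verdict.
Trained networks look in the newest picture that a camera, given by its name, has taken for a name from the list of things; names that differ only in an ending like _2 or _b are one class to them, and where a whole thing is asked for, a point or a joint stands for the part that bears it (a point fixed in the world has none). Each returns a list of dicts, best first, with "confidence" (0 to 1); they miss things now and then, are a little off and sometimes report something else, mostly with a low value. They report only what shows in the picture. A call takes as long as a camera call.
- r.cut_out(query, camera): "mask" (420x560 bool, what is visible of it) and "bbox" ([left, top, right, bottom] in pixels, round what is visible of it).
- r.place_of(query, camera): "location" ([row, column] in pixels: a listed point, or the origin of a listed thing).
The state is a dict: "clock": time; "qpos": joint angles; "qvel": joint speeds; "joint_efforts": joint torques, N m; "eef_pos": TCP position; "tcp_rot": TCP orientation; "contact_force": force on the tool from outside, world axes, zero at the start; "wrist_torque": the same for the moment, N m; "opening": opening from 0.0 (shut) to 1.0 (fully open).
Only numpy, scipy, OpenCV 4.12 (cv2) and the standard library are available. Lean on these libraries where they do the work, as an engineer would, in place of code of your own. Each camera call takes 0.05 s, during which the arm holds its last target. There are 200 camera calls.

TASK

The pot gauge's clamp knob has a left-hand thread: loosen it by turning it clockwise (seen from above), never tightening it, until the line engraved on the knob's pointed end stands at the line engraved on the collar under it. Then push the freed bar by its upright tab until its ball tip gently touches the pot and stays resting against it, without shoving the pot or pressing hard on its soft clay. Let go and leave the other things on the board alone.

Things in the scene. Friction and masses are not known exactly. Their poses are not given: they have to be found in the camera images.
- knob (a joint): The aluminium clamp knob on top of the gauge: turning angle in rad about the vertical axis, growing CLOCKWISE seen from above (which loosens, left-hand thread). It starts tight somewhere between 0 and 0.35. Tightening it further (below -0.1) would strain the thread. The knob rises 1.2 mm per rad of clockwise turn. Turning it takes about 0.15 to 0.3 N m.
- knob_grip (a point): Point on the knob's vertical turning axis at the height to grip. The knob is an upright bar 14 mm thick, 46 mm long, with a pointed nose standing 5 mm further out at one end; its top is 14 mm above this point, its underside 16 mm below, and the collar's top 24 mm below (tight). The x axis runs along the bar to the pointed, engraved end; z is up. Grip it across its 14 mm thickness (along y).
- knob_line (a point): The outer end of the dark line engraved on the knob's top at its pointed end, 26 mm from the turning axis along the knob's x axis. Same axes as knob_grip.
- collar: Fixed aluminium collar disc under the knob, 84 mm in diameter and 6 mm thick, origin at the centre of its underside, on the knob's axis. One dark radial line is engraved on its top from 27 to 42 mm out, along the collar's own +x axis: the release mark. Where that line points differs from time to time; it lies 1.8 to 2.5 rad clockwise of where the knob's line stands at joint value 0.
- bar (a joint): The gauge's steel sliding bar: its position in m, growing as it moves level towards the pot (range 0 to 0.09, starting between 0 and 0.01). The screw holds it fast (against some 15 N) until the knob has been turned clockwise to about 1.1; at the mark it slides with a steady drag of about 2 N and stays where it is left.
- tab (a point): Centre of the grip of the bar's upright tab, at the end away from the pot. The tab is a plate 12 mm thick along the bar, 30 mm wide across it and 52 mm tall; its top is 17 mm above this point and the bar's top is 34 mm below. y axis: the bar's sliding direction, towards the pot; z up. The knob's axis is 160 mm ahead of it less the bar's travel so far.
- tip (a point): The foremost point of the bar's 14 mm ball tip, which touches the pot; axes as the tab.
- pot: Unfired pot of soft clay, 140 mm across with straight upright sides, 100 mm tall, 2.2 kg, on a round bat 190 mm across and 16 mm thick; origin at the centre of its foot. Hand thrown: its wall stands up to 3 mm off the circle about the origin, which way is not known, so contact must be felt; 1 mm past first contact is too hard. Starts 15 to 50 mm ahead of the tip. Keep the force well below 10 N.
- gauge: The gauge's grey stand, fixed to the 18 mm board, base 110 x 130 x 16 mm, 78 mm tall under the collar; origin at the centre of its underside. y axis: along the bar, towards the pot.
- rib: A wooden rib lying on the board, 50 x 90 x 8 mm, a bystander.
- jar: A closed jar, 60 mm across and 75 mm tall, a bystander.
- scraper: A scraper with a wooden handle 140 x 16 x 14 mm and a short steel blade, a bystander.

How it is judged (in metres and radians):
On the way, in this order (a step that is already met when the one before it is completed fails the run):
1. the knob is turned clockwise to the mark (lines within 10 degrees) and let go, the bar not yet moved (angle between the x axis of knob_line and the x axis of collar, either way round below 0.17 rad and value of joint knob above 1.2 rad and contact force between the fingers and anything else below 0.5 N and distance of tip from where it was at the start of the episode below 0.003 m), for 0.2 s.
2. the ball tip is brought against the pot (contact force between bar and pot above 0.3 N), for 0.2 s.
At the end, for the whole second after the job is handed in: The knob's engraved line stands within 10 degrees (0.17 rad) of the collar's line, having been turned clockwise; the bar's ball tip rests against the pot with more than 0.3 N; the pot is at rest within 3 mm of where it stood; everything is let go (angle between the x axis of knob_line and the x axis of collar, either way round below 0.17 rad and value of joint knob above 1.2 rad and contact force between bar and pot above 0.3 N and distance of pot from where it was at the start of the episode below 0.003 m and linear speed of pot below 0.01 m/s and velocity of joint bar below 0.005 m/s); the robot touches nothing.
It fails at once if the knob is tightened (turned anticlockwise below -0.1 rad) (value of joint knob below -0.1 rad).
It fails at once if the bar is forced along while still clamped (value of joint knob below 0.8 rad and distance of tip from where it was at the start of the episode above 0.004 m).
It fails at once if the soft pot is pressed by the tip or the robot with more than 10 N (contact force between any of bar, the fingers, the arm and pot above 10 N).
It fails at once if the pot is shoved more than 3 mm (distance of pot from where it was at the start of the episode above 0.003 m).
It fails at once if a bystander is moved more than 20 mm (distance of any of rib, jar, scraper from where it was at the start of the episode above 0.02 m).
It also fails if it takes over 72 s, if anything falls off the work surface, if the arm or the gripper's body presses on something with over 40 N, if the wrist force passes 120 N, or if a joint passes its speed limit or range.

## Working session

There is one attempt and no reset: what is moved stays moved. The work goes in short steps, Python scripts to look and compute and a tool call to move; the robot and the scene stay as the last step left them, time stands still between calls to the robot, and variables do not carry over. Pictures are saved under pics/ and viewed, about 8 in all and at most 12, crops included, and the job is handed in when it is done.

Besides the shell and the picture viewer there is one more tool, called as name(argument=value, ...), one argument or row to a line, values as JSON. move_arm: Moves the arm, as the interface text tells. Its arguments: {"type":"object","properties":{"increments":{"type":"array","items":{"type":"object","properties":{"tx":{"type":"number"},"ty":{"type":"number"},"tz":{"type":"number"},"rx":{"type":"number"},"ry":{"type":"number"},"rz":{"type":"number"},"gripper":{"type":"number"}}}},"squeeze":{"type":"number"}},"required":["increments"]}

```bash
mkdir -p pics
cat > h.py <<'E'
from rig import r
import numpy as np, cv2
from scipy.spatial.transform import Rotation as Ro
def cam(name):
    m=r.camera_model(name)
    K=(m["fx"],m["fy"],m["cx"],m["cy"])
    if "R" in m:
        R=np.array(m["R"]);t=np.array(m["t"]); return K,R.T,-R.T@t
    s=r.sense();H=np.array(m["hand_eye"]);Rt=Ro.from_euler("xyz",s["tcp_rot"]).as_matrix()
    return K,Rt@H[:3,:3],Rt@H[:3,3]+np.array(s["eef_pos"])
def grab(name,fn=None):
    C=cam(name);p,d=r.grab_frame(name)
    if fn: cv2.imwrite("pics/"+fn,p[:,:,::-1])
    return C,p,d
def w(C,row,col,z=None,depth=None):
    K,R,o=C; v=R@np.array([(col-K[2])/K[0],(row-K[3])/K[1],1.])
    return o+v*(depth if depth is not None else (z-o[2])/v[2])
def pix(C,X):
    K,R,o=C;c=R.T@(np.array(X)-o);return c[1]/c[2]*K[1]+K[3],c[0]/c[2]*K[0]+K[2]
E
python3 - <<'E'
from h import *
s=r.sense();print(s)
ims=[]
for n in("top","side"):
    C,p,d=grab(n);ims.append(p)
    print(n,C[2])
    for q in["knob_grip","knob_line","collar","tab","tip","pot","gauge","jar","rib","scraper"]:
        L=r.place_of(q,n)
        for a in L[:1]:
            i,j=[int(round(x)) for x in a["location"]]
            dd=d[min(max(i,0),419),min(max(j,0),559)]
            print(q,round(a["confidence"],2),np.round(a["location"],1),np.round(w(C,*a["location"],depth=dd),1))
    cv2.imwrite(f"pics/{n}.png",cv2.resize(p,(800,600))[:,:,::-1])
E
```

```text
{'clock': 0.0, 'qpos': array([ 1.26558171e+00,  3.53655100e-01,  1.63416466e+00, -1.14871158e-05,
        1.15514547e+00, -2.41459924e-03]), 'qvel': array([-1.11329208e-03, -5.87298440e-04, -1.54389693e-03, -8.36441002e-04,
        3.19440573e-04,  1.63405675e-06]), 'joint_efforts': array([-2.86192881e-04, -6.05232525e+01, -3.42061615e+01,  3.63801637e-04,
        9.15698474e-03, -3.57851980e-05]), 'eef_pos': array([186.24031436, 596.107855  , 230.54425556]), 'tcp_rot': array([-3.14022005e+00,  7.18839644e-06,  2.83879728e+00]), 'contact_force': array([-0.29005165,  0.36809679, -0.3515084 ]), 'wrist_torque': array([-0.00766356,  0.00847603, -0.01084368]), 'opening': 0.9975713778354872}
top [ 410.09591135   -1.67202024 1029.13862903]
knob_grip 0.8 [256.8 277.6] [521.1 -12.1 141.1]
knob_line 0.72 [242.5 281.2] [546.1 -23.1 139.4]
collar 0.89 [259.6 280.2] [515.5 -15.9 138.4]
tab 0.82 [263.  361.6] [ 484.4 -162.3  130.8]
tip 0.77 [258.2 235.9] [546.2  71.   35. ]
pot 0.69 [260.8 277.5] [513.8 -10.6 141.8]
gauge 0.75 [259.7 280.4] [515.3 -16.2 138.4]
jar 0.69 [306.4 229. ] [450.6  93.3  94.7]
rib 0.76 [207.1 306.9] [628.1 -92.2  26.5]
scraper 0.84 [209.7 375.3] [ 596.8 -231.6   30.8]
side [ 90.51219732 482.36772941 557.04518035]
knob_grip 0.84 [236.1 308. ] [5.087e+02 3.000e-01 1.399e+02]
knob_line 0.88 [221.3 300.8] [ 681.7 -173.    18.2]
collar 0.8 [253.4 308.1] [511.6  -4.9 101.7]
tab 0.7 [224.1 344.5] [ 600.  -222.8   25.2]
tip 0.76 [275.  266.6] [540.5  63.6  78. ]
pot 0.57 [316.3 211.7] [504.6 202.5 102.1]
gauge 0.89 [287.3 301.9] [503.   17.7  47.5]
jar 0.62 [341.3 296. ] [426.  113.6  47.1]
rib 0.73 [244.6 289.5] [551.1  -1.  102.1]
scraper 0.72 [224.6 345.2] [ 595.3 -218.8   27.7]
```

View pics/top.png

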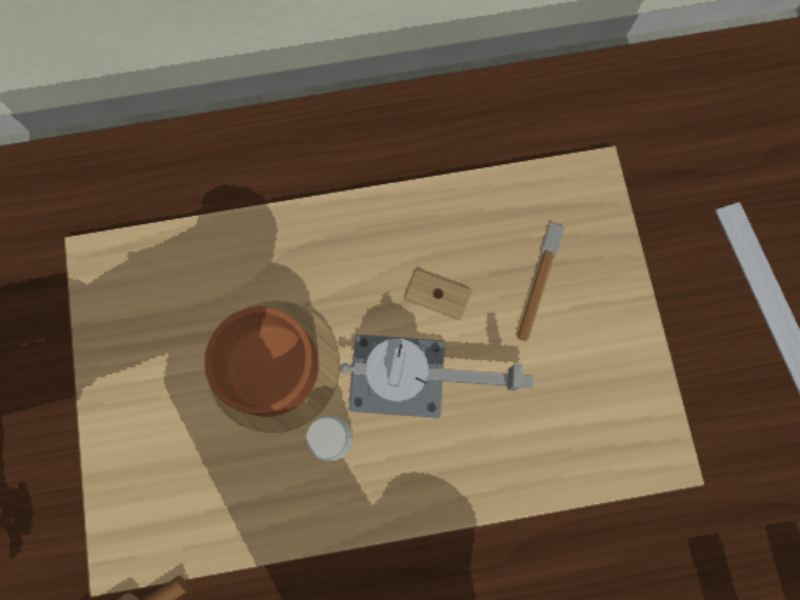

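View pics/side.png

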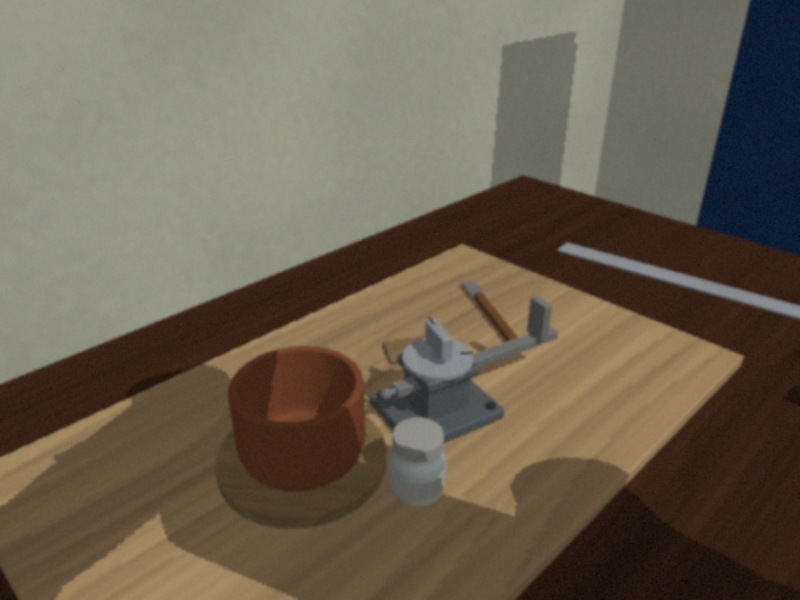

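The top view shows the knob at about (396,368) px of 800x600 with its line pointing up. The collar line is at (420,380), so the turn is roughly 2 rad clockwise. In the side view the pot, jar and gauge are all upright and clear. Next I move over the knob for a close look.

move_arm(
  increments=[
    {"tx": -3.1, "ty": -3, "tz": -0.5, "gripper": 1},
    {"tx": -3.1, "ty": -3, "tz": -0.5},
    {"tx": -3.1, "ty": -3, "tz": -0.5},
    {"tx": -3.1, "ty": -3, "tz": -0.5},
    {"tx": -3.1, "ty": -3, "tz": -0.5},
    {"tx": -3.1, "ty": -3, "tz": -0.5},
    {"tx": -3.1, "ty": -3, "tz": -0.5},
    {"tx": -3.1, "ty": -3, "tz": -0.5},
    {"tx": -3.1, "ty": -3, "tz": -0.5},
    {"tx": -3.1, "ty": -3, "tz": -0.5},
    {"tx": -3.1, "ty": -3, "tz": -0.5},
    {"tx": -3.1, "ty": -3, "tz": -0.5},
  ],
)

```text
invalid input
```

move_arm(
  increments=[
    {"tx": -3.1, "ty": -3, "tz": -0.5},
    {"tx": -3.1, "ty": -3, "tz": -0.5},
    {"tx": -3.1, "ty": -3},
    {"tx": -3.1, "ty": -3},
    {},
    {},
    {},
  ],
)

```text
invalid input
```

```bash
cat > look.py <<'E'
from h import *
import sys
C,p,d=grab("wrist",sys.argv[1]); print(r.sense()["eef_pos"],r.sense()["tcp_rot"],r.sense()["clock"])
Z={"knob_grip":126.3,"knob_line":140.3,"collar":96,"tab":113,"tip":84,"pot":34,"gauge":18}
for q in Z:
    for a in r.place_of(q,"wrist")[:1]:
        print(q,round(a["confidence"],2),np.round(a["location"],1),np.round(w(C,*a["location"],z=Z[q]),1), "depthz",np.round(w(C,*a["location"],depth=d[int(a["location"][0]),int(a["location"][1])]),1))
E
python3 look.py w1.png
```

```text
[186.36709389 596.56021063 231.26329672] [-3.14155732e+00  9.34865838e-06  2.83879234e+00] 1.15
```

View pics/w1.png

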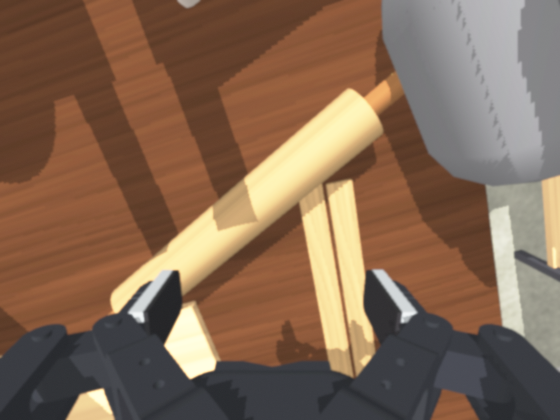

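The move was refused, so the view still shows the start area (a rolling pin). I'll try again with every field filled in.

move_arm(
  increments=[
    {"tx": -3.1, "ty": -3.0, "tz": -0.5, "rx": 0, "ry": 0, "rz": 0, "gripper": 1},
    {"tx": -3.1, "ty": -3.0, "tz": -0.5, "rx": 0, "ry": 0, "rz": 0, "gripper": 1},
    {"tx": -3.1, "ty": -3.0, "tz": -0.5, "rx": 0, "ry": 0, "rz": 0, "gripper": 1},
    {"tx": -3.1, "ty": -3.0, "tz": -0.5, "rx": 0, "ry": 0, "rz": 0, "gripper": 1},
    {"tx": -3.1, "ty": -3.0, "tz": -0.5, "rx": 0, "ry": 0, "rz": 0, "gripper": 1},
    {"tx": -3.1, "ty": -3.0, "tz": -0.5, "rx": 0, "ry": 0, "rz": 0, "gripper": 1},
    {"tx": -3.1, "ty": -3.0, "tz": -0.5, "rx": 0, "ry": 0, "rz": 0, "gripper": 1},
    {"tx": -3.1, "ty": -3.0, "tz": -0.5, "rx": 0, "ry": 0, "rz": 0, "gripper": 1},
    {"tx": -3.1, "ty": -3.0, "tz": -0.5, "rx": 0, "ry": 0, "rz": 0, "gripper": 1},
    {"tx": -3.1, "ty": -3.0, "tz": -0.5, "rx": 0, "ry": 0, "rz": 0, "gripper": 1},
    {"tx": -3.1, "ty": -3.0, "tz": -0.5, "rx": 0, "ry": 0, "rz": 0, "gripper": 1},
    {"tx": -3.1, "ty": -3.0, "tz": -0.5, "rx": 0, "ry": 0, "rz": 0, "gripper": 1},
  ],
  squeeze=40,
)

```text
clock: 2.7
eef_pos: [434.7, 140.4, 291.8]
tcp_rot: [3.141, 0.001, 2.839]
contact_force: [0.0, 0.5, -0.9]
opening: 1.001
```

```bash
python3 -c "
from h import *
print(np.round(r.camera_model('wrist')['hand_eye'],2))
C=cam('wrist');print(C[0],C[2],w(C,210,280,z=110),w(C,300,280,z=110))
T=cam('top');S=cam('side')
print(w(T,256.8,277.6,z=126),w(T,242.5,281.2,z=140),w(T,259.6,280.2,z=96),w(T,266,294,z=102),w(T,258.2,235.9,z=84),w(T,263,361.6,z=113))
print(w(S,236.1,308,z=126),w(S,253.4,308.1,z=96),w(S,224.1,344.5,z=113),w(S,275,266.6,z=84))
"
```

```text
[[   0.     -0.96   -0.28   70.92]
 [   1.      0.     -0.     -0.93]
 [   0.     -0.28    0.96 -142.89]
 [   0.      0.      0.      1.  ]]
(307.2835776969395, 307.2835776969395, 272.12063446488054, 219.18587214068805) [366.61481369 160.5802434  434.65095886] [448.92744766 143.97818547 110.        ] [554.73102025 111.81022017 110.        ]
[522.95294692 -12.25147101 126.        ] [546.02304391 -23.12525427 140.        ] [520.54601508 -16.58157515  96.        ] [503.33937486 -40.15068591 102.        ] [539.52729643  67.43264     84.        ] [ 485.84711574 -165.44083984  113.        ]
[522.66568868 -15.69658654 126.        ] [516.86392512 -10.92734772  96.        ] [ 515.89465515 -106.33559331  113.        ] [534.89301311  68.84850913  84.        ]
```

move_arm(
  increments=[
    {"tx": -2.5, "ty": -2.45, "tz": 0, "rx": 0, "ry": 0, "rz": 0, "gripper": 0.2},
    {"tx": -2.5, "ty": -2.45, "tz": 0, "rx": 0, "ry": 0, "rz": 0, "gripper": 0.2},
    {"tx": -2.5, "ty": -2.45, "tz": 0, "rx": 0, "ry": 0, "rz": 0, "gripper": 0.2},
    {"tx": -2.5, "ty": -2.45, "tz": 0, "rx": 0, "ry": 0, "rz": 0, "gripper": 0.2},
    {"tx": -2.5, "ty": -2.45, "tz": 0, "rx": 0, "ry": 0, "rz": 0, "gripper": 0.2},
    {"tx": 0, "ty": 0, "tz": 0, "rx": 0, "ry": 0, "rz": 0, "gripper": 0.2},
    {"tx": 0, "ty": 0, "tz": 0, "rx": 0, "ry": 0, "rz": 0, "gripper": 0.2},
  ],
)

```text
clock: 3.4
eef_pos: [516.8, -12.7, 291.1]
tcp_rot: [3.141, -0.001, 2.837]
contact_force: [0.1, 0.1, -0.3]
opening: 0.602
```

```bash
python3 look.py w2.png
```

```text
[516.52407596 -12.01964044 291.11292453] [ 3.14141708e+00 -7.18890359e-04  2.83807991e+00] 3.45
knob_grip 0.87 [209.4 274.5] [524.2 -13.5 126.3] depthz [520.7 -12.5 140.7]
knob_line 0.7 [235.6 269.7] [545.4 -25.2 140.3] depthz [557.8 -29.5 102.4]
collar 0.86 [200.9 275.5] [522.5 -11.5  96. ] depthz [512.4  -8.9 142.6]
tab 0.64 [213.4 127.9] [ 484.2 -166.9  113. ] depthz [ 482.4 -157.8  129.9]
tip 0.6 [195.2 341.9] [541.7  63.2  84. ] depthz [555.   71.2  33.9]
pot 0.55 [183.1 408.4] [565.4 158.2  34. ] depthz [561.5 153.2  47.1]
gauge 0.59 [189.1 274.1] [523.1 -12.9  18. ] depthz [501.5  -6.9 139.3]
```

View pics/w2.png

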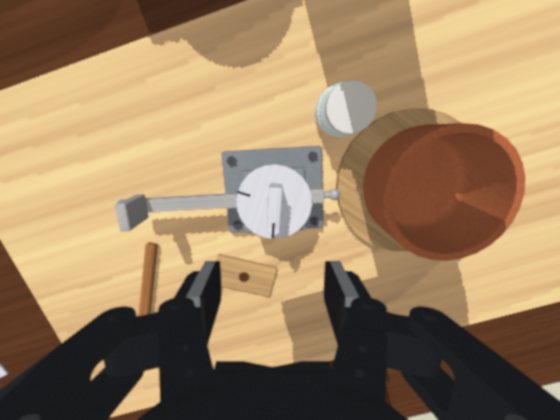

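The wrist view shows the collar centred near (275,200) px, the knob line ending at (273,237) and the collar mark at (237-250,190-194). I'll make rectified views to measure the angles.

```bash
cat > rect.py <<'E'
from h import *
import sys
def rect(z,c=(523,-13),half=55,s=5):
    C=cam("wrist");p,d=r.grab_frame("wrist")
    n=int(half*2*s); src=[(c[0]+a,c[1]+b,z) for a,b in((half,half),(half,-half),(-half,-half),(-half,half))]
    uv=np.float32([pix(C,X)[::-1] for X in src])
    H=cv2.getPerspectiveTransform(uv,np.float32([(0,0),(n,0),(n,n),(0,n)]))
    return cv2.warpPerspective(p,H,(n,n),flags=cv2.INTER_CUBIC)
if __name__=="__main__":
    a=rect(102);b=rect(140.3)
    cv2.imwrite("pics/"+sys.argv[1],np.hstack([a[75:475,75:475],b[75:475,75:475]])[:,:,::-1])
E
python3 rect.py r1.png
```

```text
(no output)
```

View pics/r1.png

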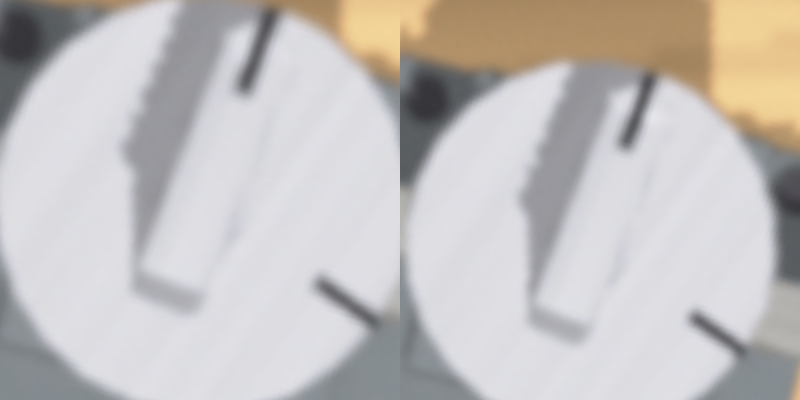

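Measured: the knob line is at about -19.3° and the collar mark at about -126.4°, so the turn is about 107° clockwise. The axis is near (523.3,-13.5). I'll descend, aligning the jaws to the knob.

move_arm(
  increments=[
    {"tx": -0.35, "ty": 0.03, "tz": 3.5, "rx": 0, "ry": 0, "rz": 1.0, "gripper": 0.2},
    {"tx": -0.34, "ty": 0.03, "tz": 4.0, "rx": 0, "ry": 0, "rz": 0.9, "gripper": 0.2},
    {"tx": 0, "ty": 0, "tz": 4.0, "rx": 0, "ry": 0, "rz": 0, "gripper": 0.2},
    {"tx": 0, "ty": 0, "tz": 3.5, "rx": 0, "ry": 0, "rz": 0, "gripper": 0.2},
    {"tx": 0, "ty": 0, "tz": 2.0, "rx": 0, "ry": 0, "rz": 0, "gripper": 0.2},
    {"tx": 0, "ty": 0, "tz": 1.0, "rx": 0, "ry": 0, "rz": 0, "gripper": 0.2},
    {"tx": 0, "ty": 0, "tz": 0, "rx": 0, "ry": 0, "rz": 0, "gripper": 0.2},
    {"tx": 0, "ty": 0, "tz": 0, "rx": 0, "ry": 0, "rz": 0, "gripper": 0.2},
  ],
)

```text
clock: 4.7
eef_pos: [524.4, -13.7, 112.2]
tcp_rot: [3.141, 0.001, 2.806]
contact_force: [0.3, 0.2, 0.3]
opening: 0.598
```

move_arm(
  increments=[
    {"tx": 0, "ty": 0, "tz": 0, "rx": 0, "ry": 0, "rz": 0, "gripper": -0.3},
    {"tx": 0, "ty": 0, "tz": 0, "rx": 0, "ry": 0, "rz": 0, "gripper": -0.5},
    {"tx": 0, "ty": 0, "tz": 0, "rx": 0, "ry": 0, "rz": 0, "gripper": -1},
    {"tx": 0, "ty": 0, "tz": 0, "rx": 0, "ry": 0, "rz": 0, "gripper": -1},
    {"tx": 0, "ty": 0, "tz": 0, "rx": 0, "ry": 0, "rz": 0, "gripper": -1},
    {"tx": 0, "ty": 0, "tz": 0, "rx": 0, "ry": 0, "rz": 0, "gripper": -1},
  ],
)

```text
clock: 5.3
eef_pos: [524.5, -13.4, 112.3]
tcp_rot: [3.14, 0.002, 2.805]
contact_force: [0.5, 3.3, 7.1]
opening: 0.16
```

move_arm(
  increments=[
    {"tx": 0, "ty": 0, "tz": -0.02, "rx": 0, "ry": 0, "rz": 5, "gripper": -1},
    {"tx": 0, "ty": 0, "tz": -0.02, "rx": 0, "ry": 0, "rz": 5, "gripper": -1},
    {"tx": 0, "ty": 0, "tz": -0.02, "rx": 0, "ry": 0, "rz": 5, "gripper": -1},
    {"tx": 0, "ty": 0, "tz": -0.02, "rx": 0, "ry": 0, "rz": 5, "gripper": -1},
    {"tx": 0, "ty": 0, "tz": -0.01, "rx": 0, "ry": 0, "rz": 5, "gripper": -1},
    {"tx": 0, "ty": 0, "tz": -0.01, "rx": 0, "ry": 0, "rz": 5, "gripper": -1},
    {"tx": 0, "ty": 0, "tz": 0, "rx": 0, "ry": 0, "rz": 0, "gripper": -1},
  ],
)

```text
clock: 6.0
eef_pos: [524.0, -13.7, 112.6]
tcp_rot: [3.141, 0.001, 2.281]
contact_force: [0.5, 0.5, 1.1]
opening: 0.153
```

move_arm(
  increments=[
    {"tx": 0, "ty": 0, "tz": -0.01, "rx": 0, "ry": 0, "rz": 7, "gripper": -1},
    {"tx": 0, "ty": 0, "tz": -0.01, "rx": 0, "ry": 0, "rz": 7, "gripper": -1},
    {"tx": 0, "ty": 0, "tz": -0.02, "rx": 0, "ry": 0, "rz": 7, "gripper": -1},
    {"tx": 0, "ty": 0, "tz": -0.01, "rx": 0, "ry": 0, "rz": 7, "gripper": -1},
    {"tx": 0, "ty": 0, "tz": -0.02, "rx": 0, "ry": 0, "rz": 7, "gripper": -1},
    {"tx": 0, "ty": 0, "tz": -0.01, "rx": 0, "ry": 0, "rz": 7, "gripper": -1},
    {"tx": 0, "ty": 0, "tz": -0.02, "rx": 0, "ry": 0, "rz": 7, "gripper": -1},
    {"tx": 0, "ty": 0, "tz": -0.01, "rx": 0, "ry": 0, "rz": 7, "gripper": -1},
    {"tx": 0, "ty": 0, "tz": -0.01, "rx": 0, "ry": 0, "rz": 7, "gripper": -1},
    {"tx": 0, "ty": 0, "tz": -0.01, "rx": 0, "ry": 0, "rz": 7, "gripper": -1},
    {"tx": 0, "ty": 0, "tz": -0.01, "rx": 0, "ry": 0, "rz": 7, "gripper": -1},
    {"tx": 0, "ty": 0, "tz": 0, "rx": 0, "ry": 0, "rz": 0, "gripper": -1},
  ],
)

```text
clock: 7.2
eef_pos: [522.9, -13.7, 113.8]
tcp_rot: [-3.141, 0.001, 0.939]
contact_force: [-2.9, -0.5, 4.4]
opening: 0.154
```

move_arm(
  increments=[
    {"tx": 0, "ty": 0, "tz": 0, "rx": 0, "ry": 0, "rz": 0, "gripper": -1},
    {"tx": 0, "ty": 0, "tz": 0, "rx": 0, "ry": 0, "rz": 0, "gripper": 0.2},
    {"tx": 0, "ty": 0, "tz": 0, "rx": 0, "ry": 0, "rz": 0, "gripper": 0.2},
    {"tx": 0, "ty": 0, "tz": 0, "rx": 0, "ry": 0, "rz": 0, "gripper": 0.2},
    {"tx": 0, "ty": 0, "tz": 0, "rx": 0, "ry": 0, "rz": 0, "gripper": 0.2},
    {"tx": 0, "ty": 0, "tz": -2.5, "rx": 0, "ry": 0, "rz": 0, "gripper": 0.2},
    {"tx": 0, "ty": 0, "tz": -4, "rx": 0, "ry": 0, "rz": 0, "gripper": 0.2},
    {"tx": 0, "ty": 0, "tz": -4.5, "rx": 0, "ry": 0, "rz": 0, "gripper": 0.2},
    {"tx": 0, "ty": 0, "tz": -4, "rx": 0, "ry": 0, "rz": 0, "gripper": 0.2},
    {"tx": 0, "ty": 0, "tz": 0, "rx": 0, "ry": 0, "rz": 0, "gripper": 0.2},
    {"tx": 0, "ty": 0, "tz": 0, "rx": 0, "ry": 0, "rz": 0, "gripper": 0.2},
  ],
)

```text
clock: 8.3
eef_pos: [524.1, -13.8, 264.5]
tcp_rot: [3.14, -0.001, 0.938]
contact_force: [-1.1, -0.1, -0.8]
opening: 0.601
```

```bash
sed -i 's/140.3)/142.5)/' rect.py; python3 rect.py r2.png; sed -i 's/126.3/128.6/;s/140.3/142.6/' look.py; python3 look.py w3.png
```

```text
[522.76694635 -13.69931817 262.23708965] [-3.13961356e+00  1.38756472e-03  9.38343765e-01] 8.45
knob_line 0.93 [240.  273.9] [508.4 -35.8 142.6] depthz [508.6 -35.5 143.6]
collar 0.75 [198.3 272.4] [524.1 -12.   96. ] depthz [529.9  -4.1 141.2]
tab 0.83 [332.4 325.7] [ 484.3 -166.4  113. ] depthz [ 486.8 -159.9  122.2]
tip 0.76 [126.3 246.9] [545.4  60.4  84. ] depthz [541.6  64.1  18.2]
pot 0.61 [ 34.5 207.3] [565.6 163.   34. ] depthz [565.6 159.4  44.9]
gauge 0.71 [187.4 271.5] [521.5 -13.6  18. ] depthz [535.    4.2 141.4]
```

View pics/r2.png

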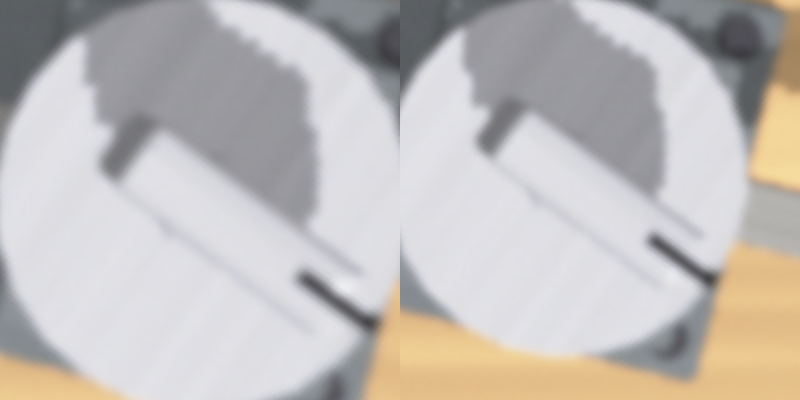

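View pics/w3.png

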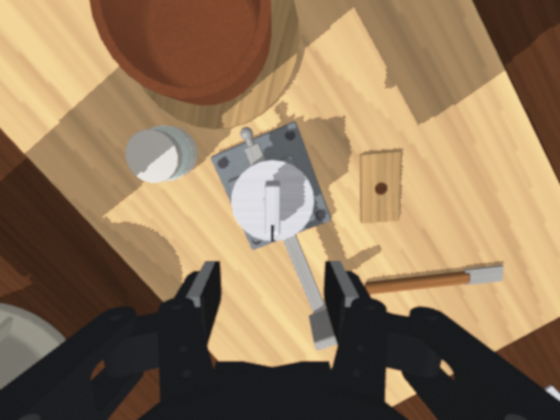

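The view confirms the knob's line lies over the collar mark, within about 2°, and the bar hasn't moved. Next I shut the gripper and go behind the tab.

move_arm(
  increments=[
    {"tx": 0, "ty": 0, "tz": 0, "rx": 0, "ry": 0, "rz": -7.3, "gripper": -1},
    {"tx": 0, "ty": 0, "tz": 0, "rx": 0, "ry": 0, "rz": -7.3, "gripper": -1},
    {"tx": 0, "ty": 0, "tz": 0, "rx": 0, "ry": 0, "rz": -7.2, "gripper": -1},
    {"tx": -4, "ty": 0, "tz": 0, "rx": 0, "ry": 0, "rz": 0, "gripper": -1},
    {"tx": -4, "ty": 0, "tz": 0, "rx": 0, "ry": 0, "rz": 0, "gripper": -1},
    {"tx": -4, "ty": 0, "tz": 0, "rx": 0, "ry": 0, "rz": 0, "gripper": -1},
    {"tx": -4, "ty": 0, "tz": 0, "rx": 0, "ry": 0, "rz": 0, "gripper": -1},
    {"tx": -4, "ty": 0, "tz": 0, "rx": 0, "ry": 0, "rz": 0, "gripper": -1},
    {"tx": 0, "ty": 0, "tz": 3.5, "rx": 0, "ry": 0, "rz": 0, "gripper": -1},
    {"tx": 0, "ty": 0, "tz": 4.5, "rx": 0, "ry": 0, "rz": 0, "gripper": -1},
    {"tx": 0, "ty": 0, "tz": 4.5, "rx": 0, "ry": 0, "rz": 0, "gripper": -1},
    {"tx": 0, "ty": 0, "tz": 4.0, "rx": 0, "ry": 0, "rz": 0, "gripper": -1},
  ],
)

```text
clock: 10.0
eef_pos: [473.3, -207.5, 96.9]
tcp_rot: [-3.142, -0.0, 1.318]
contact_force: [0.7, 0.6, 0.3]
opening: -0.001
```

Run:
```python
from h import *
s=r.sense();print(s["eef_pos"],s["tcp_rot"],s["contact_force"])
C,p,d=grab("top")
a=r.cut_out("pot","top")
for m in a[:1]:
    print(m["confidence"],m["bbox"])
    rr,cc=np.nonzero(m["mask"]&(d>0)); P=np.array([w(C,i,j,depth=d[i,j]) for i,j in zip(rr,cc)])
    P=P[abs(P[:,2]-134)<4]; c,rad=cv2.minEnclosingCircle(P[:,:2].astype(np.float32)); print("pot rim",c,rad,len(P))
for q,z in(("tip",84),("tab",113)):
    for n in("top","side"):
        if n=="side": r.grab_frame(n)
        for x in r.place_of(q,n)[:1]: print(q,n,x["confidence"],w(cam(n),*x["location"],z=z))
        if n=="side": r.grab_frame("top")
print(r.sense()["eef_pos"],r.sense()["contact_force"])
```

```text
[ 473.27033011 -207.46448524   96.91769354] [-3.14152243e+00 -3.27364595e-05  1.31809792e+00] [0.73917698 0.57721346 0.30576643]
0.81 [143.5, 217.4, 221.4, 291.9]
pot rim (564.2028198242188, 162.438232421875) 70.13822937011719 1070
tip side 0.79 [535.6669529   75.90362692  84.        ]
tab top 0.98 [ 484.20757155 -167.19411232  113.        ]
tab side 0.6 [537.80068934 -24.60605359 113.        ]
[ 474.73653771 -207.81983885  100.33620821] [ 0.61092197 -0.4960925   0.21723845]
```

The pot centre is near (564,162), which leaves a gap of about 32 mm. I'll approach the tab.

move_arm(
  increments=[
    {"tx": 0.5, "ty": 0, "tz": 0, "rx": 0, "ry": 0, "rz": 0, "gripper": -1},
    {"tx": 0.5, "ty": 0, "tz": 0, "rx": 0, "ry": 0, "rz": 0, "gripper": -1},
    {"tx": 0.5, "ty": 0, "tz": 0, "rx": 0, "ry": 0, "rz": 0, "gripper": -1},
    {"tx": 0.3, "ty": 0, "tz": 0, "rx": 0, "ry": 0, "rz": 0, "gripper": -1},
    {"tx": 0.2, "ty": 0, "tz": 0, "rx": 0, "ry": 0, "rz": 0, "gripper": -1},
    {"tx": 0.2, "ty": 0, "tz": 0, "rx": 0, "ry": 0, "rz": 0, "gripper": -1},
    {"tx": 0.2, "ty": 0, "tz": 0, "rx": 0, "ry": 0, "rz": 0, "gripper": -1},
    {"tx": 0.2, "ty": 0, "tz": 0, "rx": 0, "ry": 0, "rz": 0, "gripper": -1},
    {"tx": 0.2, "ty": 0, "tz": 0, "rx": 0, "ry": 0, "rz": 0, "gripper": -1},
    {"tx": 0.2, "ty": 0, "tz": 0, "rx": 0, "ry": 0, "rz": 0, "gripper": -1},
  ],
)

```text
clock: 11.5
eef_pos: [481.2, -178.4, 98.7]
tcp_rot: [-3.142, 0.0, 1.319]
contact_force: [-0.2, -1.6, 0.0]
opening: 0.004
```

move_arm(
  increments=[
    {"tx": 0.15, "ty": 0, "tz": 0, "rx": 0, "ry": 0, "rz": 0, "gripper": -1},
    {"tx": 0.15, "ty": 0, "tz": 0, "rx": 0, "ry": 0, "rz": 0, "gripper": -1},
    {"tx": 0.15, "ty": 0, "tz": 0, "rx": 0, "ry": 0, "rz": 0, "gripper": -1},
    {"tx": 0.15, "ty": 0, "tz": 0, "rx": 0, "ry": 0, "rz": 0, "gripper": -1},
    {"tx": 0.15, "ty": 0, "tz": 0, "rx": 0, "ry": 0, "rz": 0, "gripper": -1},
    {"tx": 0.15, "ty": 0, "tz": 0, "rx": 0, "ry": 0, "rz": 0, "gripper": -1},
    {"tx": 0.1, "ty": 0, "tz": 0, "rx": 0, "ry": 0, "rz": 0, "gripper": -1},
    {"tx": 0.1, "ty": 0, "tz": 0, "rx": 0, "ry": 0, "rz": 0, "gripper": -1},
  ],
)

```text
clock: 12.3
eef_pos: [483.9, -167.6, 98.7]
tcp_rot: [-3.141, 0.0, 1.319]
contact_force: [-0.4, -2.4, -1.0]
opening: 0.004
```

Run:
```python
from h import *
C,p,d=grab("side","s2.png"); print(r.sense()["eef_pos"],r.sense()["contact_force"])
for x in r.place_of("tip","side")[:1]: print(x["location"],w(C,*x["location"],z=84))
cv2.imwrite("pics/s2c.png",cv2.resize(p[220:370,140:340],(800,600),interpolation=cv2.INTER_CUBIC)[:,:,::-1])
C,p,d=grab("top"); 
for x in r.place_of("tip","top")[:1]: print(x["location"],w(C,*x["location"],z=84))
```

```text
[ 483.9617864  -167.46641808   98.66814546] [-1.09008172 -1.75164025 -0.50914946]
[275.9, 256.3] [544.93441872  82.29383577  84.        ]
[260.1, 231.2] [537.45574121  76.97943393  84.        ]
```

View pics/s2c.png

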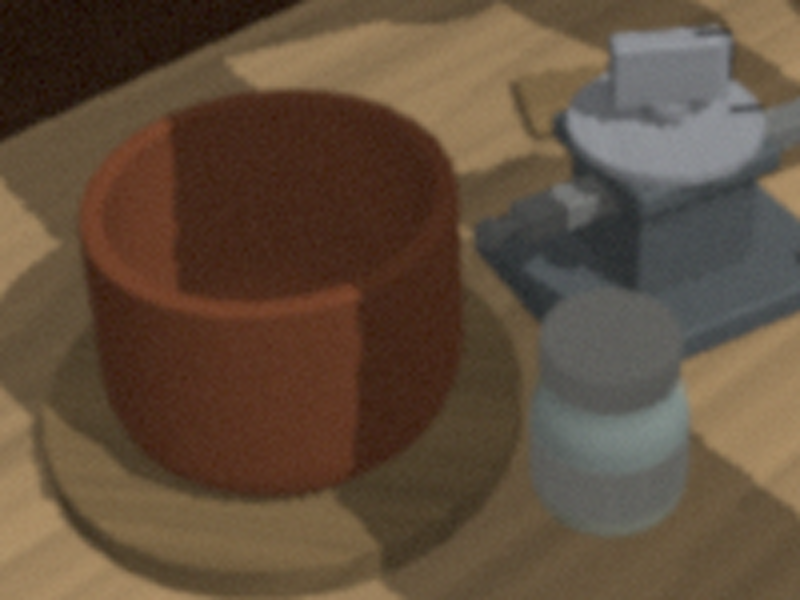

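The side view shows the ball tip near (490,235) in the crop, still short of the pot wall at (460,240). The knob line stays on the mark. Now I creep forward while watching the force.

move_arm(
  increments=[
    {"tx": 0.1, "ty": 0, "tz": 0, "rx": 0, "ry": 0, "rz": 0, "gripper": -1},
    {"tx": 0.1, "ty": 0, "tz": 0, "rx": 0, "ry": 0, "rz": 0, "gripper": -1},
    {"tx": 0.1, "ty": 0, "tz": 0, "rx": 0, "ry": 0, "rz": 0, "gripper": -1},
    {"tx": 0.1, "ty": 0, "tz": 0, "rx": 0, "ry": 0, "rz": 0, "gripper": -1},
    {"tx": 0.05, "ty": 0, "tz": 0, "rx": 0, "ry": 0, "rz": 0, "gripper": -1},
    {"tx": 0.03, "ty": 0, "tz": 0, "rx": 0, "ry": 0, "rz": 0, "gripper": -1},
    {"tx": 0, "ty": 0, "tz": 0, "rx": 0, "ry": 0, "rz": 0, "gripper": -1},
  ],
)

```text
clock: 13.2
eef_pos: [485.2, -163.0, 98.7]
tcp_rot: [-3.142, -0.0, 1.319]
contact_force: [-0.3, -1.1, -0.2]
opening: 0.0
```

```bash
cat > f.py <<'E'
from h import *
u=np.array([.25,.968,0]);A=[]
C,p,d=grab("wrist","wl.png")
for i in range(4):
    s=r.sense();A.append([s["eef_pos"]@u,s["contact_force"]@u]);r.grab_frame("side")
print(np.round(A,2),np.mean(A,0),s["clock"])
E
python3 f.py
python3 - <<'E'
from h import *
C,p,d=grab("side")
cv2.imwrite("pics/s3c.png",cv2.resize(p[240:320,215:315],(750,600),interpolation=cv2.INTER_CUBIC)[:,:,::-1])
E
```

```text
[[-36.46  -1.14]
 [-36.48  -0.59]
 [-36.47  -1.51]
 [-36.46  -0.32]] [-36.46719825  -0.88976956] 13.4
```

View pics/s3c.png

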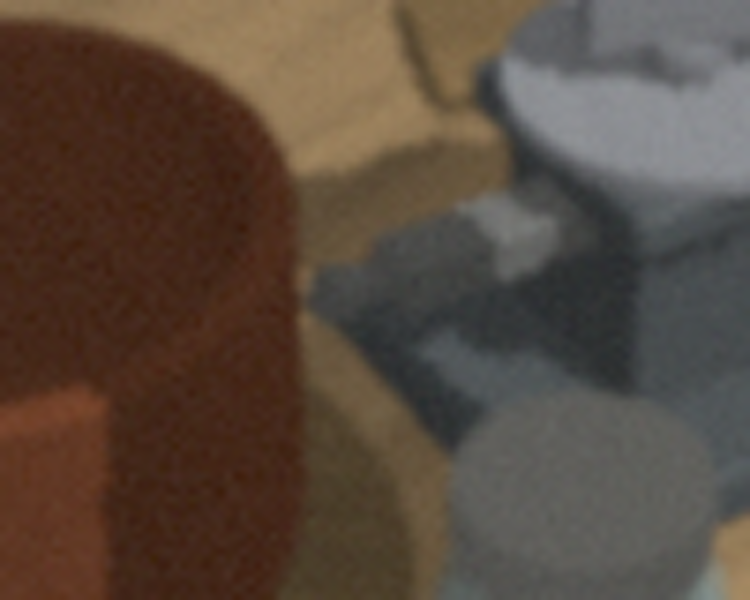

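The tip at (310,285) still shows a thin gap to the pot's silhouette at x≈298. From the geometry I estimate about 5 mm (±3) to contact, so I'm switching to small steps.

move_arm(
  increments=[
    {"tx": 0.03, "ty": 0, "tz": 0, "rx": 0, "ry": 0, "rz": 0, "gripper": -1},
    {"tx": 0.03, "ty": 0, "tz": 0, "rx": 0, "ry": 0, "rz": 0, "gripper": -1},
    {"tx": 0.03, "ty": 0, "tz": 0, "rx": 0, "ry": 0, "rz": 0, "gripper": -1},
    {"tx": 0.03, "ty": 0, "tz": 0, "rx": 0, "ry": 0, "rz": 0, "gripper": -1},
    {"tx": 0.03, "ty": 0, "tz": 0, "rx": 0, "ry": 0, "rz": 0, "gripper": -1},
  ],
)

```text
clock: 14.0
eef_pos: [485.6, -161.6, 98.7]
tcp_rot: [3.142, 0.0, 1.319]
contact_force: [-1.4, -1.4, 0.4]
opening: -0.0
```

move_arm(
  increments=[
    {"tx": 0.02, "ty": 0, "tz": 0, "rx": 0, "ry": 0, "rz": 0, "gripper": -1},
    {"tx": 0.02, "ty": 0, "tz": 0, "rx": 0, "ry": 0, "rz": 0, "gripper": -1},
    {"tx": 0.02, "ty": 0, "tz": 0, "rx": 0, "ry": 0, "rz": 0, "gripper": -1},
  ],
)

```text
clock: 14.3
eef_pos: [485.7, -161.0, 98.7]
tcp_rot: [-3.142, 0.0, 1.319]
contact_force: [0.0, -2.3, 0.0]
opening: 0.002
```

```bash
python3 f.py
```

```text
[[-34.39  -2.48]
 [-34.41  -1.49]
 [-34.43  -1.31]
 [-34.41  -2.06]] [-34.40888984  -1.83569782] 14.5
```

move_arm(
  increments=[
    {"tx": 0.02, "ty": 0, "tz": 0, "rx": 0, "ry": 0, "rz": 0, "gripper": -1},
    {"tx": 0.02, "ty": 0, "tz": 0, "rx": 0, "ry": 0, "rz": 0, "gripper": -1},
    {"tx": 0.02, "ty": 0, "tz": 0, "rx": 0, "ry": 0, "rz": 0, "gripper": -1},
  ],
)

```text
clock: 14.85
eef_pos: [485.9, -160.4, 98.7]
tcp_rot: [3.142, 0.0, 1.319]
contact_force: [-0.7, -1.0, 1.6]
opening: 0.004
```

move_arm(
  increments=[
    {"tx": 0.02, "ty": 0, "tz": 0, "rx": 0, "ry": 0, "rz": 0, "gripper": -1},
    {"tx": 0.02, "ty": 0, "tz": 0, "rx": 0, "ry": 0, "rz": 0, "gripper": -1},
    {"tx": 0.02, "ty": 0, "tz": 0, "rx": 0, "ry": 0, "rz": 0, "gripper": -1},
  ],
)

```text
clock: 15.15
eef_pos: [486.0, -159.8, 98.7]
tcp_rot: [3.142, 0.0, 1.319]
contact_force: [-0.8, -1.7, 0.1]
opening: 0.001
```

move_arm(
  increments=[
    {"tx": 0.02, "ty": 0, "tz": 0, "rx": 0, "ry": 0, "rz": 0, "gripper": -1},
    {"tx": 0.02, "ty": 0, "tz": 0, "rx": 0, "ry": 0, "rz": 0, "gripper": -1},
    {"tx": 0.02, "ty": 0, "tz": 0, "rx": 0, "ry": 0, "rz": 0, "gripper": -1},
  ],
)

```text
clock: 15.45
eef_pos: [486.1, -159.3, 98.7]
tcp_rot: [-3.142, -0.0, 1.319]
contact_force: [-0.4, -1.6, -0.3]
opening: -0.003
```

move_arm(
  increments=[
    {"tx": 0.02, "ty": 0, "tz": 0, "rx": 0, "ry": 0, "rz": 0, "gripper": -1},
    {"tx": 0.02, "ty": 0, "tz": 0, "rx": 0, "ry": 0, "rz": 0, "gripper": -1},
    {"tx": 0.02, "ty": 0, "tz": 0, "rx": 0, "ry": 0, "rz": 0, "gripper": -1},
  ],
)

```text
clock: 15.75
eef_pos: [486.3, -158.7, 98.7]
tcp_rot: [3.142, 0.0, 1.319]
contact_force: [-0.6, -1.4, 1.1]
opening: -0.0
```

move_arm(
  increments=[
    {"tx": 0.02, "ty": 0, "tz": 0, "rx": 0, "ry": 0, "rz": 0, "gripper": -1},
    {"tx": 0.02, "ty": 0, "tz": 0, "rx": 0, "ry": 0, "rz": 0, "gripper": -1},
    {"tx": 0.02, "ty": 0, "tz": 0, "rx": 0, "ry": 0, "rz": 0, "gripper": -1},
  ],
)

```text
clock: 16.05
eef_pos: [486.5, -158.1, 98.7]
tcp_rot: [3.142, -0.0, 1.319]
contact_force: [-0.6, -0.6, 0.4]
opening: -0.001
```

move_arm(
  increments=[
    {"tx": 0.02, "ty": 0, "tz": 0, "rx": 0, "ry": 0, "rz": 0, "gripper": -1},
    {"tx": 0.02, "ty": 0, "tz": 0, "rx": 0, "ry": 0, "rz": 0, "gripper": -1},
    {"tx": 0.02, "ty": 0, "tz": 0, "rx": 0, "ry": 0, "rz": 0, "gripper": -1},
  ],
)

```text
clock: 16.35
eef_pos: [486.6, -157.5, 98.7]
tcp_rot: [3.142, -0.0, 1.319]
contact_force: [-0.7, -1.7, 1.6]
opening: -0.002
```

move_arm(
  increments=[
    {"tx": 0.02, "ty": 0, "tz": 0, "rx": 0, "ry": 0, "rz": 0, "gripper": -1},
    {"tx": 0.02, "ty": 0, "tz": 0, "rx": 0, "ry": 0, "rz": 0, "gripper": -1},
    {"tx": 0.02, "ty": 0, "tz": 0, "rx": 0, "ry": 0, "rz": 0, "gripper": -1},
  ],
)

```text
clock: 16.65
eef_pos: [486.7, -156.9, 98.7]
tcp_rot: [3.142, 0.0, 1.319]
contact_force: [-1.4, -2.1, 1.3]
opening: -0.0
```

```bash
python3 f.py
python3 - <<'E'
from h import *
C,p,d=grab("side"); C2,q,d=grab("top")
a=cv2.resize(p[245:305,225:285],(400,400),interpolation=cv2.INTER_CUBIC);b=cv2.resize(q[235:285,205:255],(400,400),interpolation=cv2.INTER_CUBIC)
cv2.imwrite("pics/s4c.png",np.hstack([a,b])[:,:,::-1])
E
```

```text
[[-30.2   -1.84]
 [-30.21  -1.96]
 [-30.21  -0.97]
 [-30.19  -1.55]] [-30.20333817  -1.5805394 ] 16.85
```

View pics/s4c.png

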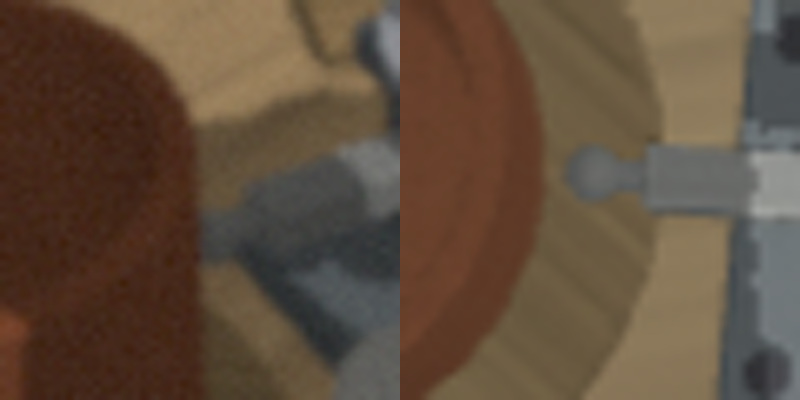

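```bash
python3 -c "
from h import *
T=cam('top');u=np.array([.25,.968,0])
a=w(T,256.5,223.1,z=34);b=w(T,256.5,225.4,z=84);c=w(T,256.5,222.0,z=34);print(a,b,a@u-b@u)"
```

```text
[554.35364905  96.3555527   34.        ] [546.3314687   87.02657002  84.        ] 11.03600032703713
```

In the right-hand crop (top camera) the ball front at x≈563 is still clearly short of the pot edge at x≈545. The estimates put the gap between 4 and 10 mm, so I'll advance 2 mm and then go back to fine steps.

move_arm(
  increments=[
    {"tx": 0.04, "ty": 0, "tz": 0, "rx": 0, "ry": 0, "rz": 0, "gripper": -1},
    {"tx": 0.04, "ty": 0, "tz": 0, "rx": 0, "ry": 0, "rz": 0, "gripper": -1},
    {"tx": 0.04, "ty": 0, "tz": 0, "rx": 0, "ry": 0, "rz": 0, "gripper": -1},
    {"tx": 0.04, "ty": 0, "tz": 0, "rx": 0, "ry": 0, "rz": 0, "gripper": -1},
    {"tx": 0.03, "ty": 0, "tz": 0, "rx": 0, "ry": 0, "rz": 0, "gripper": -1},
  ],
)

```text
clock: 17.5
eef_pos: [487.2, -155.1, 98.7]
tcp_rot: [-3.142, 0.0, 1.319]
contact_force: [-0.8, -1.8, 0.4]
opening: 0.001
```

move_arm(
  increments=[
    {"tx": 0.02, "ty": 0, "tz": 0, "rx": 0, "ry": 0, "rz": 0, "gripper": -1},
    {"tx": 0.02, "ty": 0, "tz": 0, "rx": 0, "ry": 0, "rz": 0, "gripper": -1},
    {"tx": 0.02, "ty": 0, "tz": 0, "rx": 0, "ry": 0, "rz": 0, "gripper": -1},
  ],
)

```text
clock: 17.8
eef_pos: [487.4, -154.5, 98.7]
tcp_rot: [3.142, 0.0, 1.319]
contact_force: [-0.6, -2.2, 0.4]
opening: 0.002
```

move_arm(
  increments=[
    {"tx": 0.02, "ty": 0, "tz": 0, "rx": 0, "ry": 0, "rz": 0, "gripper": -1},
    {"tx": 0.02, "ty": 0, "tz": 0, "rx": 0, "ry": 0, "rz": 0, "gripper": -1},
    {"tx": 0.02, "ty": 0, "tz": 0, "rx": 0, "ry": 0, "rz": 0, "gripper": -1},
  ],
)

```text
clock: 18.1
eef_pos: [487.5, -153.9, 98.7]
tcp_rot: [-3.142, -0.0, 1.319]
contact_force: [-1.1, -2.2, 1.6]
opening: 0.001
```

move_arm(
  increments=[
    {"tx": 0.02, "ty": 0, "tz": 0, "rx": 0, "ry": 0, "rz": 0, "gripper": -1},
    {"tx": 0.02, "ty": 0, "tz": 0, "rx": 0, "ry": 0, "rz": 0, "gripper": -1},
    {"tx": 0.02, "ty": 0, "tz": 0, "rx": 0, "ry": 0, "rz": 0, "gripper": -1},
  ],
)

```text
clock: 18.4
eef_pos: [487.6, -153.3, 98.7]
tcp_rot: [-3.142, -0.0, 1.319]
contact_force: [-1.3, -1.7, 1.1]
opening: -0.002
```

move_arm(
  increments=[
    {"tx": 0.02, "ty": 0, "tz": 0, "rx": 0, "ry": 0, "rz": 0, "gripper": -1},
    {"tx": 0.02, "ty": 0, "tz": 0, "rx": 0, "ry": 0, "rz": 0, "gripper": -1},
    {"tx": 0.02, "ty": 0, "tz": 0, "rx": 0, "ry": 0, "rz": 0, "gripper": -1},
  ],
)

```text
clock: 18.7
eef_pos: [487.8, -152.8, 98.7]
tcp_rot: [-3.142, 0.0, 1.319]
contact_force: [-0.8, -1.5, 1.5]
opening: -0.001
```

move_arm(
  increments=[
    {"tx": 0.02, "ty": 0, "tz": 0, "rx": 0, "ry": 0, "rz": 0, "gripper": -1},
    {"tx": 0.02, "ty": 0, "tz": 0, "rx": 0, "ry": 0, "rz": 0, "gripper": -1},
    {"tx": 0.02, "ty": 0, "tz": 0, "rx": 0, "ry": 0, "rz": 0, "gripper": -1},
  ],
)

```text
clock: 19.0
eef_pos: [487.9, -152.2, 98.7]
tcp_rot: [-3.142, 0.0, 1.319]
contact_force: [-1.5, -1.8, 0.8]
opening: 0.002
```

move_arm(
  increments=[
    {"tx": 0.02, "ty": 0, "tz": 0, "rx": 0, "ry": 0, "rz": 0, "gripper": -1},
    {"tx": 0.02, "ty": 0, "tz": 0, "rx": 0, "ry": 0, "rz": 0, "gripper": -1},
    {"tx": 0.02, "ty": 0, "tz": 0, "rx": 0, "ry": 0, "rz": 0, "gripper": -1},
  ],
)

```text
clock: 19.3
eef_pos: [488.1, -151.6, 98.7]
tcp_rot: [-3.142, 0.0, 1.319]
contact_force: [-0.7, -1.5, 1.6]
opening: 0.001
```

move_arm(
  increments=[
    {"tx": 0.02, "ty": 0, "tz": 0, "rx": 0, "ry": 0, "rz": 0, "gripper": -1},
    {"tx": 0.02, "ty": 0, "tz": 0, "rx": 0, "ry": 0, "rz": 0, "gripper": -1},
    {"tx": 0.02, "ty": 0, "tz": 0, "rx": 0, "ry": 0, "rz": 0, "gripper": -1},
  ],
)

```text
clock: 19.6
eef_pos: [488.3, -151.0, 98.7]
tcp_rot: [-3.142, -0.0, 1.319]
contact_force: [-0.8, -2.4, 1.9]
opening: -0.002
```

move_arm(
  increments=[
    {"tx": 0.02, "ty": 0, "tz": 0, "rx": 0, "ry": 0, "rz": 0, "gripper": -1},
    {"tx": 0.02, "ty": 0, "tz": 0, "rx": 0, "ry": 0, "rz": 0, "gripper": -1},
    {"tx": 0.01, "ty": 0, "tz": 0, "rx": 0, "ry": 0, "rz": 0, "gripper": -1},
  ],
)

```text
clock: 19.9
eef_pos: [488.4, -150.5, 98.7]
tcp_rot: [-3.142, -0.0, 1.319]
contact_force: [-1.1, -2.4, 2.1]
opening: -0.009
```

```bash
python3 f.py
python3 - <<'E'
from h import *
C2,q,d=grab("top")
b=cv2.resize(q[235:285,205:255],(600,600),interpolation=cv2.INTER_CUBIC)
cv2.imwrite("pics/t5.png",b[:,:,::-1])
E
```

```text
[[-23.63  -2.81]
 [-23.65  -1.09]
 [-23.61  -2.37]
 [-23.62  -1.23]] [-23.62576582  -1.87517797] 20.1
```

View pics/t5.png

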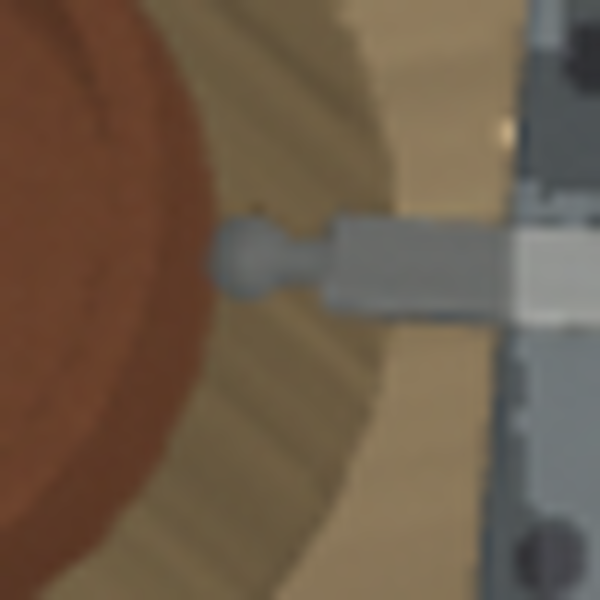

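In the top crop the ball edge at x≈208 has reached the visible foot edge at 215. The wall at ball height projects to about x≈188, so roughly 3 mm remain and I keep creeping.

move_arm(
  increments=[
    {"tx": 0.02, "ty": 0, "tz": 0, "rx": 0, "ry": 0, "rz": 0, "gripper": -1},
    {"tx": 0.02, "ty": 0, "tz": 0, "rx": 0, "ry": 0, "rz": 0, "gripper": -1},
    {"tx": 0.02, "ty": 0, "tz": 0, "rx": 0, "ry": 0, "rz": 0, "gripper": -1},
  ],
)

```text
clock: 20.5
eef_pos: [488.4, -150.2, 98.7]
tcp_rot: [-3.142, 0.0, 1.319]
contact_force: [-1.9, -4.3, 1.6]
opening: -0.002
```

```bash
python3 f.py
```

```text
[[-23.25  -4.14]
 [-23.24  -4.77]
 [-23.25  -4.94]
 [-23.21  -4.83]] [-23.23790849  -4.67108638] 20.7
```

Contact is felt: the force rose from about 1.9 to 4.7 N and held steady. I back straight off the tab and lift away.

move_arm(
  increments=[
    {"tx": -0.02, "ty": 0, "tz": 0, "rx": 0, "ry": 0, "rz": 0, "gripper": -1},
    {"tx": -0.05, "ty": 0, "tz": 0, "rx": 0, "ry": 0, "rz": 0, "gripper": -1},
    {"tx": -0.2, "ty": 0, "tz": 0, "rx": 0, "ry": 0, "rz": 0, "gripper": -1},
    {"tx": -0.8, "ty": 0, "tz": 0, "rx": 0, "ry": 0, "rz": 0, "gripper": -1},
    {"tx": -1.5, "ty": 0, "tz": 0, "rx": 0, "ry": 0, "rz": 0, "gripper": -1},
    {"tx": -2, "ty": 0, "tz": 0, "rx": 0, "ry": 0, "rz": 0, "gripper": -1},
    {"tx": -1.5, "ty": 0, "tz": -2, "rx": 0, "ry": 0, "rz": 0, "gripper": -1},
    {"tx": 0, "ty": 0, "tz": -4, "rx": 0, "ry": 0, "rz": 0, "gripper": -1},
    {"tx": 0, "ty": 0, "tz": -4, "rx": 0, "ry": 0, "rz": 0, "gripper": -1},
    {"tx": 0, "ty": 0, "tz": -2, "rx": 0, "ry": 0, "rz": 0, "gripper": -1},
    {"tx": 0, "ty": 0, "tz": 0, "rx": 0, "ry": 0, "rz": 0, "gripper": -1},
    {"tx": 0, "ty": 0, "tz": 0, "rx": 0, "ry": 0, "rz": 0, "gripper": -1},
  ],
)

```text
clock: 21.95
eef_pos: [473.1, -209.4, 218.6]
tcp_rot: [3.141, 0.0, 1.318]
contact_force: [0.1, 0.3, -0.8]
opening: -0.0
```

Run:
```python
from h import *
print(r.sense()["eef_pos"],r.sense()["contact_force"])
C,q,d=grab("top")
m=r.cut_out("pot","top")[0];rr,cc=np.nonzero(m["mask"]&(d>0)); P=np.array([w(C,i,j,depth=d[i,j]) for i,j in zip(rr,cc)])
P=P[abs(P[:,2]-134)<4]; print("pot rim",cv2.minEnclosingCircle(P[:,:2].astype(np.float32)))
a=cv2.resize(q[235:285,205:255],(400,400),interpolation=cv2.INTER_CUBIC)
C,p,d=grab("side")
b=cv2.resize(p[215:315,230:330],(400,400),interpolation=cv2.INTER_CUBIC)
cv2.imwrite("pics/fin.png",np.hstack([a,b])[:,:,::-1])
```

```text
[ 473.05058671 -209.43398108  218.55751197] [ 0.11017836  0.31862924 -0.82104819]
pot rim ((563.8529663085938, 162.1436004638672), 69.90062713623047)
```

View pics/fin.png

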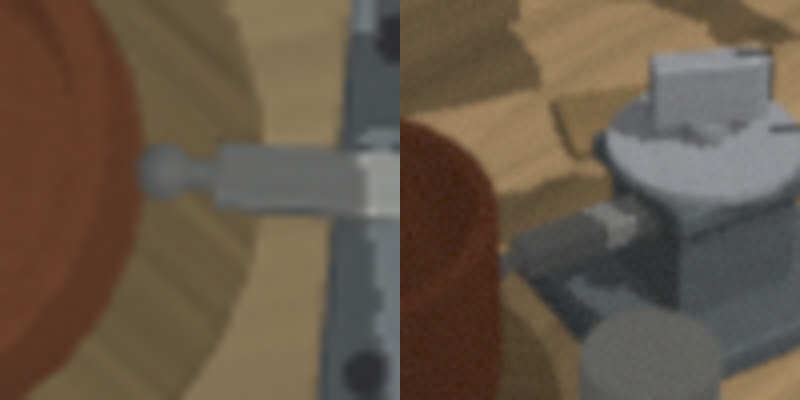

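The ball sits at the pot wall (137,172 in the left crop), the pot hasn't shifted and the knob line is still over the mark, so I'm handing in.

```bash
python3 -c "
from rig import r
print(r.sign_off())"
```

```text
the job is handed in; nothing more can be done
None
```

I turned the knob about 107° clockwise to the mark, released it, and pushed the bar by its tab until the ball tip touched the pot. The job is handed in, at about 22 s of the 72 s allowed; no verdict was reported.

- **Knob:** the close-up after the turn showed its line about 2–3° from the collar mark. It looked unchanged in the last side view.
- **Contact:** the push force was about 1.9 N while the bar slid. It then rose to a steady 4.7 N, so about 2.7 N was on the pot. The contact force after I let go can't be read directly, but the last top view shows the ball still at the pot wall.
- **Pot:** its rim was found within 0.5 mm of where it was before the push.
- **Release:** the arm is clear of everything, and nothing else on the board was touched. I did not re-measure the rib, jar or scraper.
- **What disagreed:** camera estimates of the gap to the pot differed by several millimetres, so contact was judged by force alone. The first two move calls were refused because some fields were missing, and nothing moved.

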